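Point out the mould on the colony counter

TASK

Press the colony counter's red lamp switch to on and push the magnifier round to the left until it is well clear of the dish, in whichever order suits. Then point straight down at the green mould colony in the dish with the fingertips, a centimetre or two above the lid, and hold still there for at least two seconds; finish still pointing. Do not touch or shift the dish, and leave everything else on the bench where it lies.

Things in the scene. Friction and masses are not known exactly. Their poses are not given: they have to be found in the camera images.
- counter: Colony counter, fixed: pale grey, 220 mm deep, 280 mm wide, flat top 60 mm above the bench. Origin under its middle; x to its back, y to its left, z up. Red lamp switch at the right front, blank read-out window at the left front, white light stage with three 7 mm high dish stops, dish centre nominally at (-20, 0, 60) mm. Only switch and magnifier move.
- dish: Closed clear Petri dish, 90 mm across, 15.5 mm high, lying loose between the three stops on the counter's light stage, turned any way round. Origin: centre of its underside. Inside: tan agar, nine small cream colonies (4 to 6 mm) and one mould colony. Not to be touched.
- mould (a point): Point on the dish lid's outer face (15.5 mm above the dish's underside, about 75 mm above the bench), straight above the middle of the mould colony: the only dark green spot in the dish, 17 mm across with a whitish rim, 24 mm from the dish's centre. z up.
- switch_end (a point): Outer end of the raised, robot-side half of the red rocker, on its top face, about 14 mm above the counter's top when off: press here, straight down. It sinks about 5.5 mm to on, moving with the cap, takes about 2 N and stays. Cap V-shaped, 22 mm wide (counter's y), 37 mm long (its x), rocking about its middle, 15 mm from here along counter +x.
- lamp_switch (a joint): Lamp rocker in rad: 0 off (robot-side half raised), 0.35 fully on (robot-side half pressed level).
- lens (a point): Centre of the magnifier: a clear lens in a dark rim 104 mm across and 16 mm high (8 mm above and below this point), hanging level 150 mm above the bench, over the dish at the start. Turns with its arm about point lens_pivot.
- lens_pivot (a point): Point on the upright hinge axis of the magnifier's arm, level with the lens (150 mm above the bench), on the steel post behind the dish at the back of the counter (hub 25 mm thick, top 170 mm above the bench). The lens centre lies 118 mm from this axis, joined by an 11 mm round steel bar.
- magnifier (a joint): Arm angle in rad: 0 squarely over the dish (a stop), growing as the lens swings to the counter's left and back, clockwise seen from above, to a stop at 1.5. No part is over the dish from about 0.85 on. It takes about 0.5 N at the lens and stays where it is left.
- marker: Green and white marker pen lying on the bench left of the counter, 135 mm long (its y), 16 mm thick; leave alone.
- spare_dish_low: Lower of two stacked empty clear Petri dishes, 71 mm across, 16 mm high each, on the bench right of the counter; leave alone.
- spare_dish_top: Upper of the two stacked empty Petri dishes; leave alone.
- steel_forceps: Steel forceps lying on the bench right of the counter, 135 mm long (its y), 29 mm wide, 9 mm thick; leave alone.

How it is judged:
By the outcome, as a careful person would: the job done as asked, in the order asked, and still so for the second after the job is handed in, with the robot touching nothing.
It also fails if it takes over 45 s, if anything falls off the work surface, if the arm or the gripper's body presses on something with over 40 N, if the wrist force passes 120 N, or if a joint passes its speed limit or range.

ROBOT

A 7-joint arm with a two-finger parallel gripper is mounted at the origin on a cart in front of the work surface, level with it; the furniture and walls round the work are solid. World frame = base frame: x ahead of the robot, y to its left, z up, the work surface at z = 0. Lengths are in m, angles in rad, forces in N, time in s.
With the tool pointing down it reaches from about 0.4 to 0.85 m from the base axis. Payload 10.4 kg.
Tool frame: the origin (TCP) lies at the very end of the fingers, on their centre line; the grasp point (between the pads) lies 19 mm behind it; z points along the fingers, y is the direction in which the jaws open and shut (so a half turn about z gives the same grasp; the last joint's range is limited). The gripper opens to 85 mm and grips with 20 to 120 N. Pads are 22 mm wide; open, the fingers measure 114 mm over their backs; the gripper's body (76 mm by 85 mm) begins 54 mm behind the grasp point. The pads swing forward as they close: fully open they stand 13 mm farther back than shut.
Start: joints at [-1.219, 0.332, -0.065, 1.46, 0.022, 1.35, -0.088], TCP at [0.229, 0.582, 0.231] pointing down, gripper open.
Joint ranges: [-2.6, 2.6], [-0.5, 2.12], [-1.47, 1.34], [0.16, 2.42], [-1.27, 4.41], [0.06, 2.06], [-2.6, 2.6]. Speed limits (rad/s): [2.22, 2.22, 2.79, 2.79, 3.14, 3.14, 3.14].

INTERFACE

Orientations are given as a unit quaternion [w, x, y, z].
In Python, from cell import env gives the robot as it stands.
- The arm moves only by the tool step_arm, never from a script. Its argument "series" is one flat list of numbers, 7 for each row, row after row: the closure in counts, from 0 (fully open) to 255 (shut), then the shift along the tool's x, y, z in mm, then the turn, a rotation vector about the tool's x, y, z in degrees. A call has 1 to 20 rows; each row shifts and turns the commanded pose from where the row before left it, along the tool's axes as they then stand; what a row does not reach is not made up. A row lasts 1/12 s, in which the tool goes at most 41.7 mm and 7.16 degrees, less where a joint would pass 70% of its speed; a pose out of reach is approached as far as the arm can. A call with a gripper value outside its range is refused whole. The fingers move at their own pace and stop on an object; the grip force is fixed at half the most. Time passes only in rows, so rows that do not move let the fingers close. It gives the time, the measured TCP pose, the force and the opening at its end, in the units of the state.
- env.observe(): the state, without advancing time (a new reading comes with each control period).
- env.get_image(name): name is "side" or "top" or "wrist"; returns a dict with "pixels" (400x640x3 uint8, red, green, blue), "range_z" (400x640 float32, m along the optical axis (not along the pixel's ray), 0 where there is no reading), "camera_matrix" (3x3 intrinsics, pixels), "pose" (4x4, takes a point from camera to world coordinates). Camera axes: x right, y down, z forward; pixel columns grow to the right and rows downward; lengths in m; the calibration is good to about 2 mm. A picture is of the moment at which its call begins.
- env.close_job(): hands the job in, once; it reports no verdict.
The state is a dict: "clock": time; "qpos": joint angles; "qd": joint speeds; "joint_efforts": joint torques, N m; "position": TCP position; "tool_rot": TCP orientation; "force": force on the tool from outside, world axes, zero at the start; "torque": the same for the moment, N m; "opening": opening from 0.0 (shut) to 1.0 (fully open).
Only numpy, scipy, OpenCV 4.12 (cv2) and the standard library are available. Lean on these libraries where they do the work, as an engineer would, in place of code of your own. Each camera call takes 0.05 s, during which the arm holds its last target.

## Working session

There is one attempt and no reset: what is moved stays moved. The work goes in short steps, Python scripts to look and compute and a tool call to move; the robot and the scene stay as the last step left them, time stands still between calls to the robot, and variables do not carry over. Pictures are saved under pics/ and viewed, and the job is handed in when it is done.

Besides the shell and the picture viewer there is one more tool, called after "Emit:" as name(argument=value, ...) on one line, values as JSON. step_arm: Moves the arm, as the interface text tells. Its arguments: {"type":"object","properties":{"series":{"type":"array"}},"required":["series"]}

```bash
ls; mkdir -p pics; python3 - <<'E'
from cell import env
import cv2
s=env.observe()
print({k:s[k] for k in ("clock","position","tool_rot","force","opening")})
for n in("side","top","wrist"):
    d=env.get_image(n); cv2.imwrite(f"pics/{n}0.png",d["pixels"][:,:,::-1]); print(n,d["camera_matrix"].round(1).tolist(),d["pose"].round(3).tolist())
E
```

```text
pics
{'clock': 0.0, 'position': array([0.22871015, 0.58125471, 0.23053116]), 'tool_rot': array([-7.66007094e-05,  1.86318903e-01,  9.82489072e-01, -6.95718701e-04]), 'force': array([-0.62630273, -0.4153094 ,  0.63457966]), 'opening': 1.0037959997524073}
side [[407.7, 0.0, 311.8], [0.0, 407.7, 201.3], [0.0, 0.0, 1.0]] [[0.858, -0.171, 0.485, 0.042], [-0.514, -0.292, 0.806, -0.87], [0.004, -0.941, -0.338, 0.478], [0.0, 0.0, 0.0, 1.0]]
top [[425.9, 0.0, 323.4], [0.0, 425.9, 197.2], [0.0, 0.0, 1.0]] [[-0.017, -0.994, 0.111, 0.392], [-1.0, 0.017, -0.004, -0.03], [0.002, -0.111, -0.994, 1.159], [0.0, 0.0, 0.0, 1.0]]
wrist [[324.8, 0.0, 315.7], [0.0, 324.8, 200.5], [0.0, 0.0, 1.0]] [[0.365, 0.884, 0.292, 0.153], [0.931, -0.346, -0.116, 0.611], [-0.001, 0.314, -0.949, 0.373], [0.0, 0.0, 0.0, 1.0]]
```

View pics/side0.png

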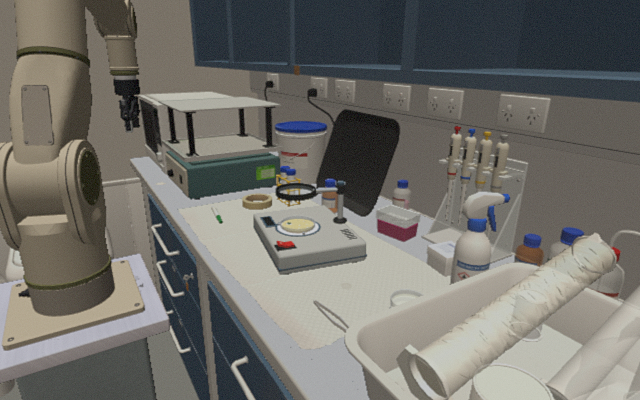

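View pics/top0.png

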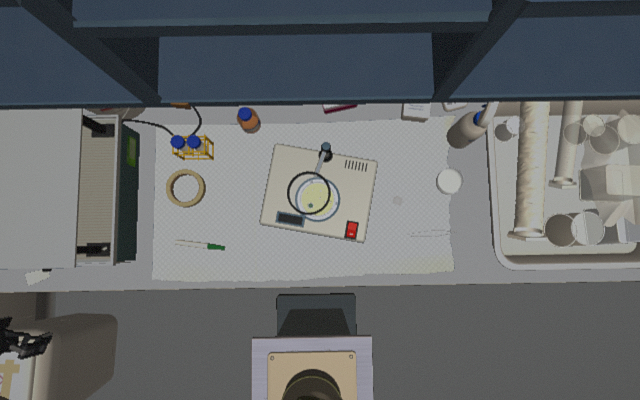

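The side and top views show the counter in mid bench, with the lens over the dish and the red switch at top pixel (351,230). I'll zoom in and measure.

```bash
cat > h.py <<'E'
from cell import env
import cv2, numpy as np
def ray(d,u,v):
    K=d["camera_matrix"];P=d["pose"];r=P[:3,:3]@np.array([(u-K[0,2])/K[0,0],(v-K[1,2])/K[1,1],1]);return P[:3,3],r
def onz(d,u,v,z):
    o,r=ray(d,u,v);return o+r*(z-o[2])/r[2]
def dep(d,u,v):
    o,r=ray(d,u,v);return o+r*d["range_z"][int(round(v)),int(round(u))]
def proj(d,p):
    P=d["pose"];c=P[:3,:3].T@(np.array(p)-P[:3,3]);K=d["camera_matrix"];return (K@(c/c[2]))[:2]
def crop(d,x0,y0,x1,y1,s,fn):
    cv2.imwrite(fn,cv2.resize(np.ascontiguousarray(d["pixels"][y0:y1,x0:x1,::-1]),None,fx=s,fy=s,interpolation=cv2.INTER_CUBIC))
def mask_c(m,k=3):
    n,l,st,c=cv2.connectedComponentsWithStats(m.astype(np.uint8)); return [(int(st[i,4]),c[i].round(1).tolist()) for i in np.argsort(-st[1:,4])[:k]+1]
E
python3 - <<'E'
from h import *
t=env.get_image("top"); s=env.get_image("side")
np.save("t.npy",t,allow_pickle=True);np.save("s.npy",s,allow_pickle=True)
crop(t,250,130,390,250,5,"pics/topz.png"); crop(s,240,170,380,275,5,"pics/sidez.png")
for n,d,z in(("top",t,.067),("side",s,.067)):
    h=cv2.cvtColor(d["pixels"],cv2.COLOR_RGB2HSV).astype(int)
    red=((h[...,0]<8)|(h[...,0]>172))&(h[...,1]>150)&(h[...,2]>80)
    for a,c in mask_c(red): print(n,"red",a,c,onz(d,*c,z).round(4),dep(d,*c).round(4))
    a=d["pixels"].astype(int)
E
```

```text
top red 124 [351.4, 229.2] [ 0.4311 -0.1049  0.067 ] [ 0.4311 -0.1048  0.0685]
side red 81 [285.4, 244.1] [ 0.4289 -0.1102  0.067 ] [ 0.4272 -0.1135  0.0688]
side red 41 [616.5, 252.2] [ 1.0447 -0.5203  0.067 ] [ 0.8504 -0.5881  0.1465]
side red 24 [457.0, 128.7] [2.0371 0.7708 0.067 ] [ 0.8803 -0.1809  0.3051]
```

View pics/topz.png

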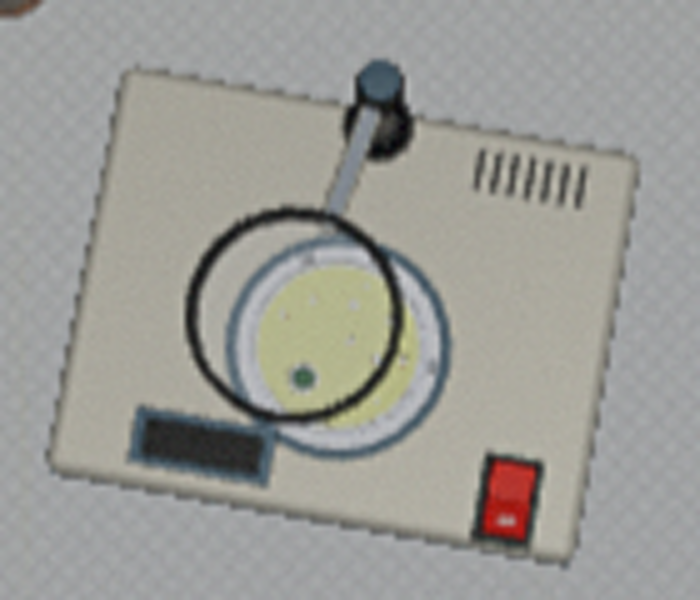

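View pics/sidez.png

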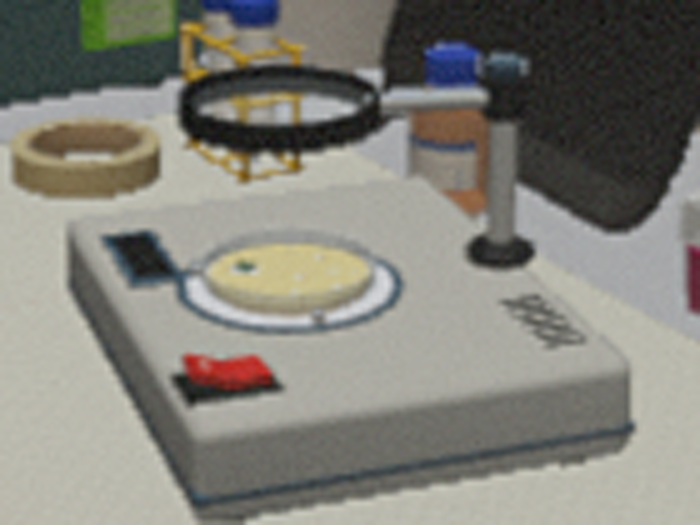

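```bash
python3 - <<'E'
from h import *
t=np.load("t.npy",allow_pickle=True).item(); s=np.load("s.npy",allow_pickle=True).item()
# counter from grey mask corners (zoom picks)
for n,d,off,cs in(("top",t,(250,130),[(125,70),(635,155),(570,562),(50,470)]),("side",s,(240,170),[(68,225),(195,440),(628,372),(415,178)])):
    P=[onz(d,u/5+off[0],v/5+off[1],.06) for u,v in cs]
    print(n,np.round(P,4).tolist(),"mean",np.mean(P,0).round(4))
def tri(a,b):
    (o1,r1),(o2,r2)=a,b; r1=r1/np.linalg.norm(r1);r2=r2/np.linalg.norm(r2)
    k=np.linalg.lstsq(np.c_[r1,-r2],o2-o1,rcond=None)[0];p,q=o1+k[0]*r1,o2+k[1]*r2;return ((p+q)/2).round(4),round(np.linalg.norm(p-q),4)
T=lambda u,v:(u/5+250,v/5+130); S=lambda u,v:(u/5+240,v/5+170)
print("lens",onz(t,*T(295,314),.15),onz(s,*S(281,108),.15),tri(ray(t,*T(295,314)),ray(s,*S(281,108))))
print("hubtop",onz(t,*T(380,80),.17),onz(s,*S(507,62),.17))
# mould: dark green
for n,d,x0,y0,x1,y1 in(("top",t,295,185,330,220),("side",s,280,215,318,235)):
    h=cv2.cvtColor(d["pixels"],cv2.COLOR_RGB2HSV).astype(int)
    m=np.zeros(h.shape[:2],bool); m[y0:y1,x0:x1]=((h[...,0]>45)&(h[...,0]<100)&(h[...,2]<140))[y0:y1,x0:x1]
    for a,c in mask_c(m): print(n,"mould",a,c,onz(d,*c,.0755).round(4),onz(d,*c,.067).round(4),dep(d,*c).round(4))
    m[:]=False; m[y0-20:y1+25,x0-15:x1+25]=((h[...,0]>20)&(h[...,0]<34)&(h[...,1]>55)&(h[...,2]>100))[y0-20:y1+25,x0-15:x1+25]
    for a,c in mask_c(m,1): print(n,"agar",a,c,onz(d,*c,.067).round(4))
# red cap
for n,d in(("top",t),("side",s)):
    h=cv2.cvtColor(d["pixels"],cv2.COLOR_RGB2HSV).astype(int)
    red=((h[...,0]<8)|(h[...,0]>172))&(h[...,1]>130)&(h[...,2]>60); red[:200]=0;red[:,400:]=0
    r=cv2.minAreaRect(np.argwhere(red)[:,::-1].astype(np.float32)); print(n,r,[onz(d,*p,.068).round(4).tolist() for p in cv2.boxPoints(r)])
E
```

```text
top [[0.6586, 0.0903, 0.06], [0.6087, -0.1769, 0.06], [0.397, -0.1369, 0.06], [0.4488, 0.1299, 0.06]] mean [ 0.5283 -0.0234  0.06  ]
side [[0.4448, 0.1112, 0.06], [0.3914, -0.1519, 0.06], [0.5967, -0.1939, 0.06], [0.6507, 0.0773, 0.06]] mean [ 0.5209 -0.0393  0.06  ]
lens [ 5.16604072e-01 -1.64249662e-04  1.50000000e-01] [ 0.51563717 -0.00600736  0.15      ] (array([ 5.176e-01, -5.000e-04,  1.480e-01]), np.float64(0.0018))
hubtop [ 0.62515628 -0.04252872  0.17      ] [ 0.62298622 -0.05168174  0.17      ]
top mould 17 [310.4, 205.0] [ 0.4943 -0.0011  0.0755] [ 0.4951 -0.0009  0.067 ] [ 0.4873 -0.0031  0.1502]
top mould 6 [301.7, 212.3] [0.476  0.0213 0.0755] [0.4766 0.0218 0.067 ] [0.4696 0.0174 0.1587]
top mould 5 [300.4, 217.6] [0.4625 0.0248 0.0755] [0.4631 0.0252 0.067 ] [0.4635 0.0256 0.0607]
top agar 293 [313.6, 195.2] [ 0.5204 -0.0095  0.067 ]
side mould 5 [282.2, 220.6] [0.4778 0.0014 0.0755] [0.487  0.0198 0.067 ] [4.773e-01 3.000e-04 7.600e-02]
side mould 4 [315.5, 232.2] [ 0.5137 -0.1043  0.0755] [ 0.5237 -0.0882  0.067 ] [ 0.5311 -0.076   0.0606]
side mould 4 [281.5, 233.5] [ 0.4397 -0.0697  0.0755] [ 0.4481 -0.0527  0.067 ] [ 0.4528 -0.0431  0.0622]
side agar 228 [297.8, 223.5] [ 0.5129 -0.018   0.067 ]
top ((351.16217041015625, 229.52700805664062), (9.04194450378418, 15.124707221984863), 9.462321281433105) [[0.4134, -0.0893, 0.068], [0.4514, -0.0965, 0.068], [0.4472, -0.1193, 0.068], [0.4093, -0.1119, 0.068]]
side ((337.55950927734375, 233.66482543945312), (18.588123321533203, 122.24455261230469), 85.27986145019531) [[0.4462, -0.0257, 0.068], [0.7538, -0.1296, 0.068], [0.6773, -0.2194, 0.068], [0.4033, -0.1206, 0.068]]
```

```bash
python3 - <<'E'
from h import *
t=np.load("t.npy",allow_pickle=True).item(); s=np.load("s.npy",allow_pickle=True).item()
def cloud(d):
    Z=d["range_z"];v,u=np.mgrid[:400,:640];K=d["camera_matrix"];c=np.stack([(u-K[0,2])/K[0,0]*Z,(v-K[1,2])/K[1,1]*Z,Z],-1)[Z>0]
    return c@d["pose"][:3,:3].T+d["pose"][:3,3]
C=np.r_[cloud(t),cloud(s)]
for y in np.arange(-.3,.75,.1):
    r=[]
    for x in np.arange(.1,.9,.1):
        m=(abs(C[:,0]-x-.05)<.05)&(abs(C[:,1]-y-.05)<.05); r.append(round(float(np.percentile(C[m,2],99)),2) if m.sum()>5 else None)
    print(round(y,1),r)
S=C[(C[:,2]>.1)&(C[:,1]>.3)&(C[:,0]>.3)&(C[:,0]<.9)&(C[:,2]<.5)]; print(S.min(0),S.max(0))
E
```

```text
-0.3 [-0.89, 0.0, 0.01, 0.01, 0.01, 0.75, 0.58, 0.59]
-0.2 [0.01, 0.0, 0.05, 0.07, 0.06, 0.71, 0.45, 0.31]
-0.1 [0.01, 0.0, 0.01, 0.16, 0.16, 0.71, 0.45, 0.07]
0.0 [0.56, 0.01, 0.01, 0.16, 0.16, 0.71, 0.45, 0.45]
0.1 [0.01, 0.01, 0.01, 0.06, 0.06, 0.71, 0.45, 0.45]
0.2 [0.6, 0.01, 0.02, 0.01, 0.03, 0.76, 0.63, 0.63]
0.3 [0.6, 0.61, 0.01, 0.02, 0.03, 0.45, 0.45, 0.26]
0.4 [0.58, 0.61, 0.32, 0.32, 0.32, 0.45, 0.45, 0.45]
0.5 [0.56, 0.6, 0.32, 0.32, 0.32, 0.45, 0.45, 0.45]
0.6 [-0.89, 0.34, 0.31, 0.32, 0.32, 0.45, 0.31, 0.45]
0.7 [-0.89, 0.01, 0.31, 0.31, 0.31, 0.67, 0.68, 0.68]
[0.30255277 0.30000254 0.10000052] [0.89997497 1.28253714 0.49996542]
```

View pics/wrist0.png

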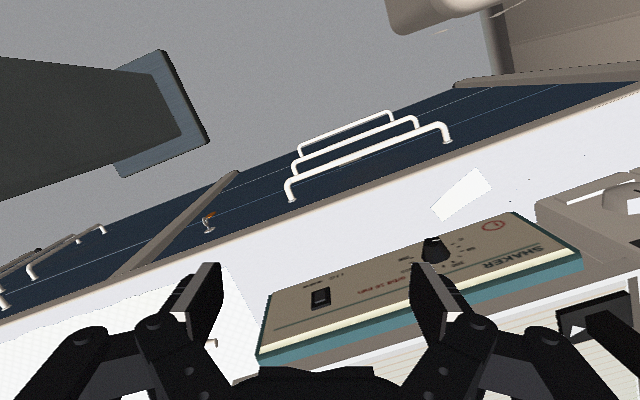

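Shaker corner is at x>0.3, y>0.4 and 0.32 m high. I'll lift, pull in to a radius of about 0.45 m, and then swing round.

Emit:
step_arm(series=[255,0,0,-33,0,0,0,255,0,0,-33,0,0,0,255,0,0,-33,0,0,0,255,0,0,-31,0,0,0,255,0,-34,0,0,0,0,255,0,-34,0,0,0,0,255,0,-34,0,0,0,0,255,0,-34,0,0,0,0,255,0,-34,0,0,0,0,255,0,0,0,0,0,0])

```text
clock: 1.08
position: [0.1651, 0.4195, 0.3624]
tool_rot: [0.0, 0.186, 0.982, 0.001]
force: [0.5, 0.9, 0.7]
opening: 0.001
```

Emit:
step_arm(series=[255,-39,-2,0,0,0,5,255,-39,-2,0,0,0,5,255,-39,-2,0,0,0,5,255,-39,-2,0,0,0,5,255,-39,-2,0,0,0,5,255,-39,-2,0,0,0,5,255,-39,-2,0,0,0,5,255,-39,-2,0,0,0,5,255,-39,-2,0,0,0,5,255,-39,-2,0,0,0,5,255,-39,-2,0,0,0,5,255,-39,-2,0,0,0,5,255,-39,-2,0,0,0,5,255,-39,-2,0,0,0,5,255,-39,-2,0,0,0,5,255,-39,-2,0,0,0,5,255,0,0,0,0,0,0,255,0,0,0,0,0,0])

```text
clock: 2.58
position: [0.4372, -0.0863, 0.3616]
tool_rot: [-0.0, 0.776, 0.631, 0.001]
force: [-0.3, 1.0, -0.3]
opening: 0.0
```

```bash
python3 - <<'E'
from h import *
d=env.get_image("wrist"); cv2.imwrite("pics/w1.png",d["pixels"][:,:,::-1]); np.save("w.npy",d,allow_pickle=True); print(d["pose"].round(3).tolist())
h=cv2.cvtColor(d["pixels"],cv2.COLOR_RGB2HSV).astype(int)
red=((h[...,0]<8)|(h[...,0]>172))&(h[...,1]>130)&(h[...,2]>60)
print(mask_c(red))
r=cv2.minAreaRect(np.argwhere(red)[:,::-1].astype(np.float32)); print(r,[onz(d,*p,.068).round(4).tolist() for p in cv2.boxPoints(r)])
E
```

```text
[[0.979, -0.193, -0.062, 0.453], [-0.202, -0.93, -0.307, -0.007], [0.001, 0.313, -0.95, 0.504], [0.0, 0.0, 0.0, 1.0]]
[(432, [313.8, 172.8]), (29, [550.3, 299.6]), (4, [589.8, 387.0])]
((471.8072814941406, 268.12042236328125), (312.0073547363281, 259.71722412109375), 69.41654205322266) [[0.4069, -0.0965, 0.068], [0.7322, -0.0444, 0.068], [0.9197, -0.5597, 0.068], [0.4865, -0.6971, 0.068]]
```

View pics/w1.png

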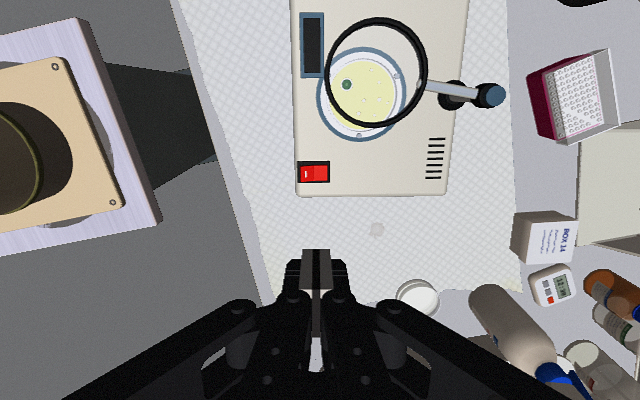

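The wrist view shows the switch at (314,173), the lens ring around (376,72), and the mould at (347,84). Next I'll measure from it.

```bash
python3 - <<'E'
from h import *
d=np.load("w.npy",allow_pickle=True).item()
crop(d,290,0,510,200,3.6,"pics/w1z.png")
for n,(u,v),z in(("sw",(313.8,172.8),.068),("lens",(376,72),.15),("mould",(347,84.5),.067),("hubtop",(491,95),.17)): print(n,onz(d,u,v,z).round(4))
h=cv2.cvtColor(d["pixels"],cv2.COLOR_RGB2HSV).astype(int)
red=((h[...,0]<8)|(h[...,0]>172))&(h[...,1]>130)&(h[...,2]>60);red[:,340:]=0
r=cv2.minAreaRect(np.argwhere(red)[:,::-1].astype(np.float32)); print(r,[onz(d,*p,.068).round(4).tolist() for p in cv2.boxPoints(r)])
E
```

```text
sw [ 0.4301 -0.1086  0.068 ]
lens [5.178e-01 3.000e-04 1.500e-01]
mould [ 0.4948 -0.0051  0.067 ]
hubtop [ 0.6215 -0.0438  0.17  ]
((313.5, 173.0), (16.0, 27.0), 90.0) [[0.4139, -0.0941, 0.068], [0.45, -0.1016, 0.068], [0.4457, -0.1237, 0.068], [0.409, -0.1161, 0.068]]
```

View pics/w1z.png

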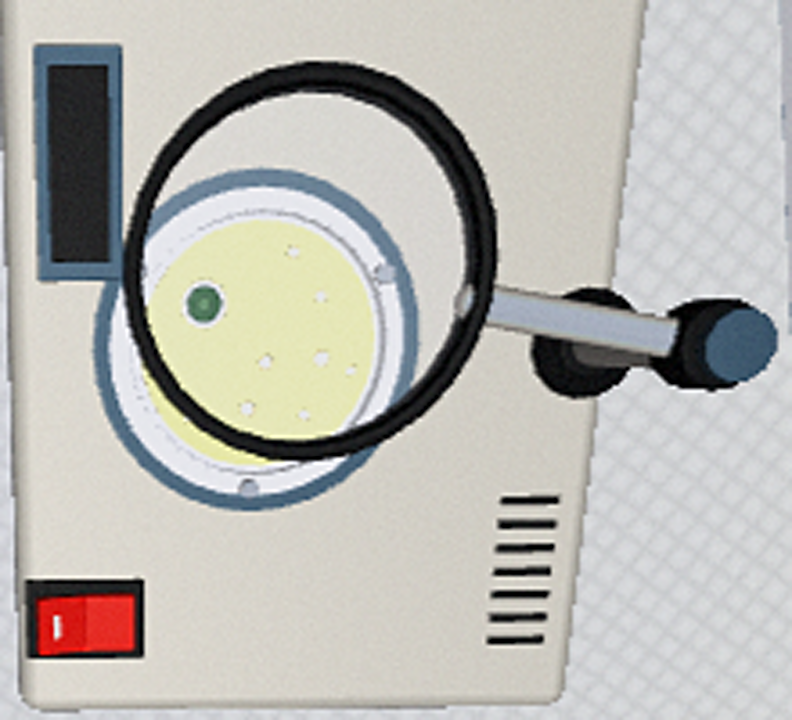

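Emit:
step_arm(series=[255,-22,-17,0,0,0,0,255,0,0,38,0,0,0,255,0,0,38,0,0,0,255,0,0,38,0,0,0,255,0,0,38,0,0,0,255,0,0,38,0,0,0,255,0,0,38,0,0,0,255,0,0,24,0,0,0,255,0,0,10,0,0,0,255,0,0,0,0,0,0,255,0,0,0,0,0,0])

```text
clock: 3.55
position: [0.4172, -0.1018, 0.1]
tool_rot: [0.0, 0.774, 0.634, -0.0]
force: [-0.5, -0.7, 1.1]
opening: -0.005
```

```bash
python3 - <<'E'
from h import *
d=env.get_image("side"); crop(d,240,150,380,275,5,"pics/s2.png")
d=env.get_image("wrist"); cv2.imwrite("pics/w2.png",d["pixels"][:,:,::-1])
E
```

```text
(no output)
```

View pics/s2.png

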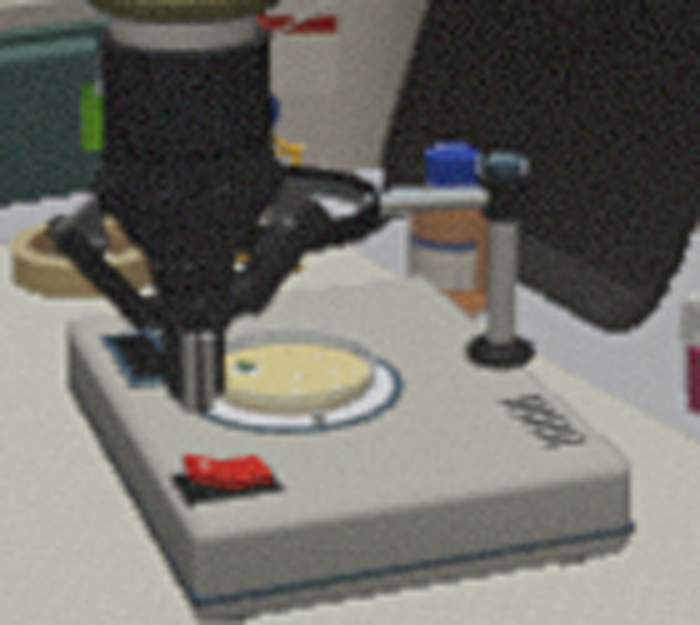

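View pics/w2.png

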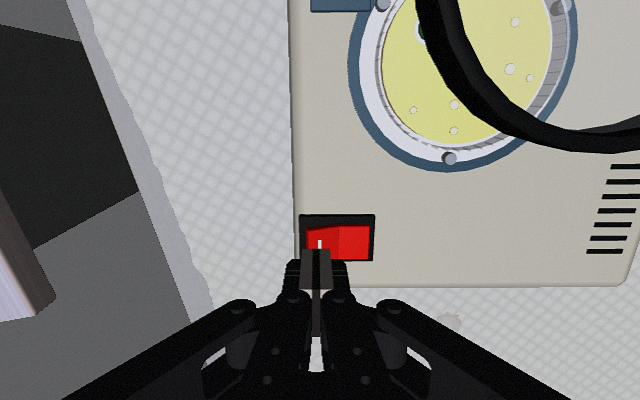

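Emit:
step_arm(series=[255,0,0,12,0,0,0,255,0,0,8,0,0,0,255,0,0,4,0,0,0,255,0,0,3,0,0,0,255,0,0,3,0,0,0,255,0,0,2,0,0,0,255,0,0,0,0,0,0,255,0,0,0,0,0,0])

```text
clock: 4.32
position: [0.4165, -0.1024, 0.068]
tool_rot: [-0.0, 0.774, 0.633, 0.0]
force: [-6.3, 1.1, 13.5]
opening: -0.0
```

```bash
python3 - <<'E'
from h import *
d=env.get_image("side"); crop(d,260,190,340,260,8,"pics/s3.png")
E
```

```text
(no output)
```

View pics/s3.png

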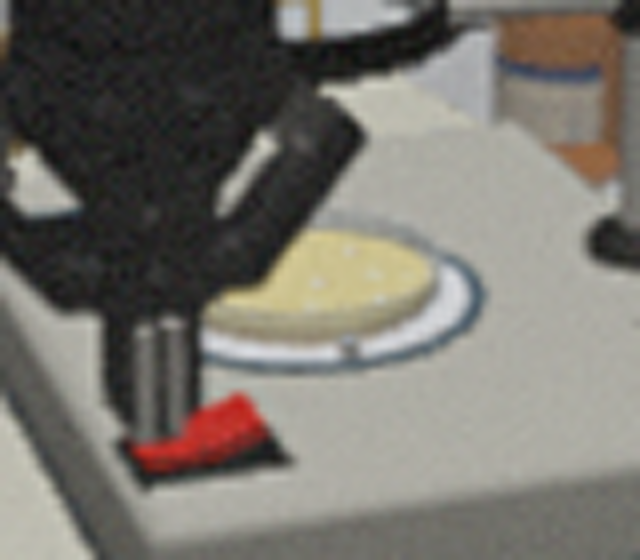

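The switch cap is pressed level and the force reads 13.5 N at its stop. I'll plan the magnifier push now.

```bash
python3 - <<'E'
import numpy as np
piv=np.array([.6235,-.042]); X=np.array([.198,.980]);Y=np.array([.980,-.198])
cur=np.array([.4165,-.1024]); r=.131
pts=[np.array([.488,-.0745])]+[piv+r*np.array([np.cos(a),np.sin(a)]) for a in np.radians(np.linspace(188,127,10))]
for p in pts:
    d=(p-cur)*1e3; print(p.round(3),(d@X).round(1),(d@Y).round(1)); cur=p
E
```

```text
[ 0.488 -0.074] 41.5 64.5
[ 0.494 -0.06 ] 15.1 2.8
[ 0.493 -0.045] 14.9 -4.3
[ 0.493 -0.029] 15.3 -2.5
[ 0.496 -0.014] 15.5 -0.7
[0.5   0.001] 15.4 1.2
[0.506 0.015] 15.2 3.0
[0.513 0.029] 14.7 4.7
[0.522 0.041] 14.1 6.5
[0.533 0.053] 13.2 8.1
[0.545 0.063] 12.2 9.6
```

Emit:
step_arm(series=[255,0,0,-10,0,0,0,255,0,0,-25,0,0,0,255,0,0,-25,0,0,0,255,0,0,0,0,0,0])

```text
clock: 4.7
position: [0.4191, -0.103, 0.1317]
tool_rot: [0.002, 0.774, 0.633, 0.003]
force: [1.0, -0.2, 0.8]
opening: 0.002
```

```bash
python3 - <<'E'
from h import *
d=env.get_image("side"); crop(d,240,150,380,275,5,"pics/s4.png")
d=env.get_image("top"); crop(d,250,130,390,250,5,"pics/t4.png")
E
```

```text
(no output)
```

View pics/s4.png

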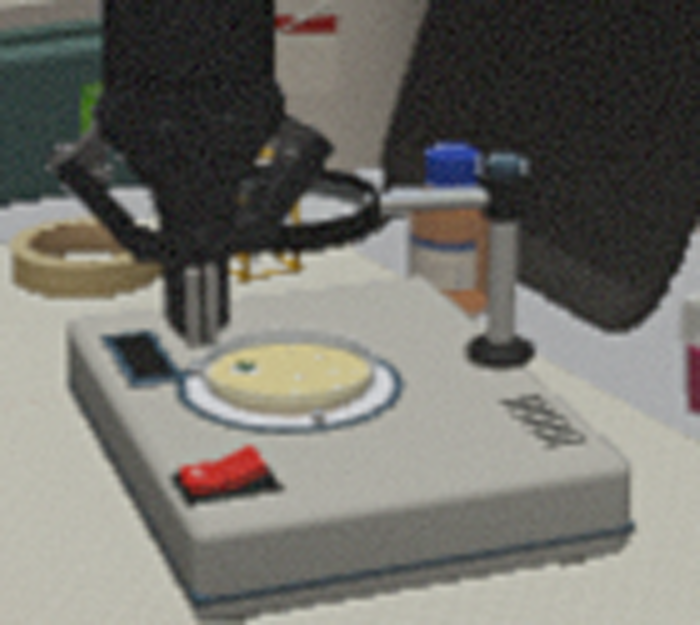

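Emit:
step_arm(series=[255,10,32,6,0,0,0,255,31,30,0,0,0,0,255,0,0,0,0,0,0,255,8,2,0,0,0,0,255,7,1,0,0,0,0,255,15,-4,0,0,0,0,255,15,-3,0,0,0,0,255,0,0,0,0,0,0])

```text
clock: 5.47
position: [0.4887, -0.0278, 0.1211]
tool_rot: [-0.001, 0.773, 0.634, 0.0]
force: [0.1, 0.4, 0.3]
opening: -0.001
```

```bash
python3 - <<'E'
from h import *
d=env.get_image("side"); crop(d,240,150,380,275,5,"pics/s5.png")
d=env.get_image("wrist"); cv2.imwrite("pics/w5.png",d["pixels"][:,:,::-1])
E
```

```text
(no output)
```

View pics/s5.png

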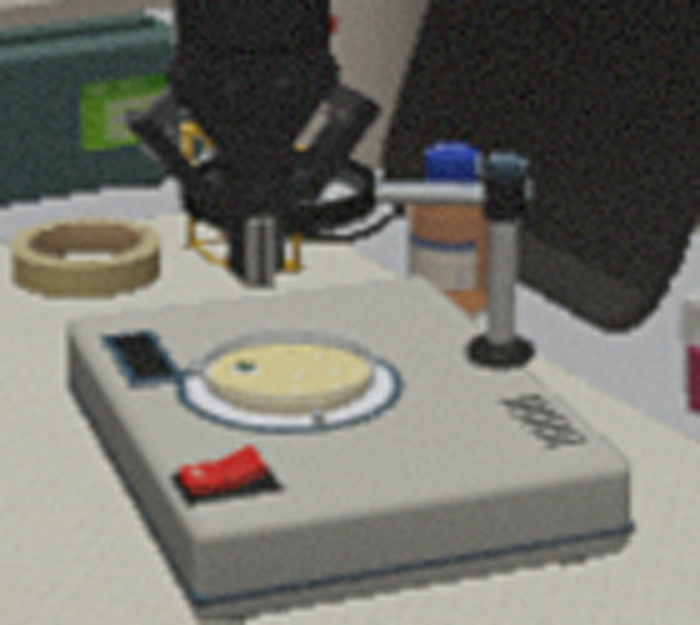

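View pics/w5.png

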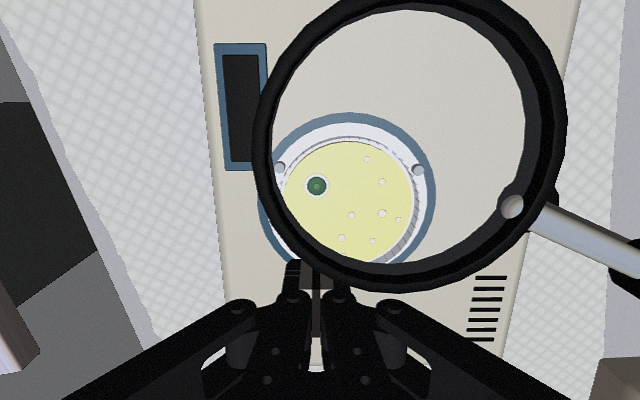

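```bash
python3 - <<'E'
from h import *
d=env.get_image("wrist")
h=cv2.cvtColor(d["pixels"],cv2.COLOR_RGB2GRAY)
for p in [(410,140),(268,200),(566,110),(410,291)]: print(p,onz(d,*p,.15).round(4))
c=onz(d,410,140,.15)[:2]; f=env.observe()["position"]; print(f,np.degrees(np.arctan2(*(c-[.6235,-.042])[::-1])),np.linalg.norm(c-[.6235,-.042]), (f[:2]-c))
E
```

```text
(410, 140) [0.5336 0.0268 0.15  ]
(268, 200) [0.4798 0.0152 0.15  ]
(566, 110) [0.5866 0.0265 0.15  ]
(410, 291) [ 0.527  -0.0341  0.15  ]
[ 0.48886818 -0.03109368  0.12135156] 142.5499142245121 0.11319618816944471 [-0.04476725 -0.05792489]
```

Contact lies exactly along the tangent, so I'll carry on along the arc.

Emit:
step_arm(series=[255,15,1,0,0,0,0,255,15,2,0,0,0,0,255,15,4,0,0,0,0,255,15,5,0,0,0,0,255,14,7,0,0,0,0,255,13,8,0,0,0,0,255,12,10,0,0,0,0,255,0,0,0,0,0,0])

```text
clock: 6.28
position: [0.5471, 0.0626, 0.121]
tool_rot: [0.0, 0.773, 0.634, 0.0]
force: [0.6, 0.7, 0.4]
opening: -0.0
```

```bash
python3 - <<'E'
from h import *
d=env.get_image("side"); crop(d,240,150,380,275,5,"pics/s6.png")
d=env.get_image("wrist"); cv2.imwrite("pics/w6.png",d["pixels"][:,:,::-1])
E
```

```text
(no output)
```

View pics/w6.png

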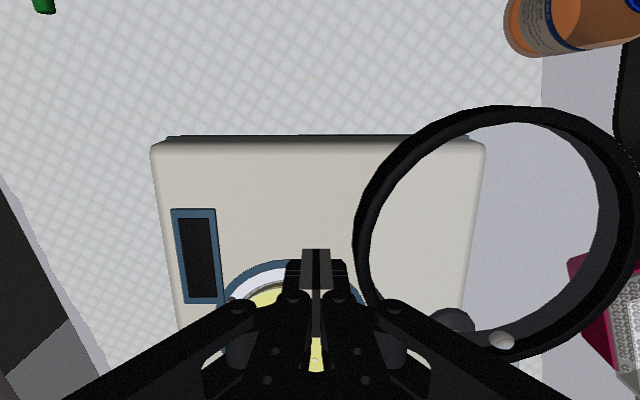

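View pics/s6.png

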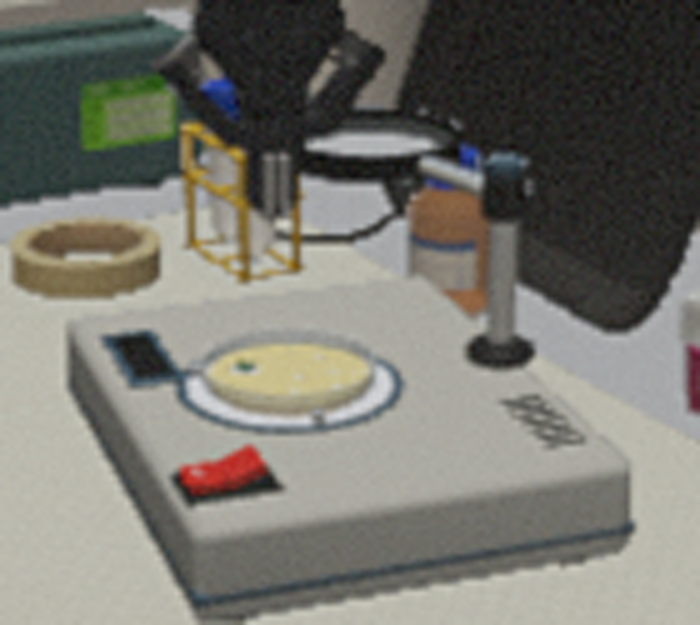

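Emit:
step_arm(series=[255,-20,-12,0,0,0,0,255,-35,-12,-15,0,0,0,255,-35,-12,-15,0,0,0,255,-35,-12,-15,0,0,0,255,-34,-12,-15,0,0,0,255,0,-7,-15,0,0,0,255,0,0,0,0,0,0,255,0,0,0,0,0,0])

```text
clock: 7.05
position: [0.4479, -0.0833, 0.1967]
tool_rot: [-0.0, 0.774, 0.633, 0.001]
force: [-0.3, 0.0, -0.5]
opening: 0.004
```

```bash
python3 - <<'E'
from h import *
for n in ("side","top","wrist"):
    d=env.get_image(n); np.save(n[0]+"7.npy",d,allow_pickle=True)
    if n=="wrist": cv2.imwrite("pics/w7.png",d["pixels"][:,:,::-1])
    if n=="top": crop(d,250,130,390,250,5,"pics/t7.png")
    if n=="side": crop(d,240,150,380,275,5,"pics/s7.png")
E
```

```text
(no output)
```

View pics/w7.png

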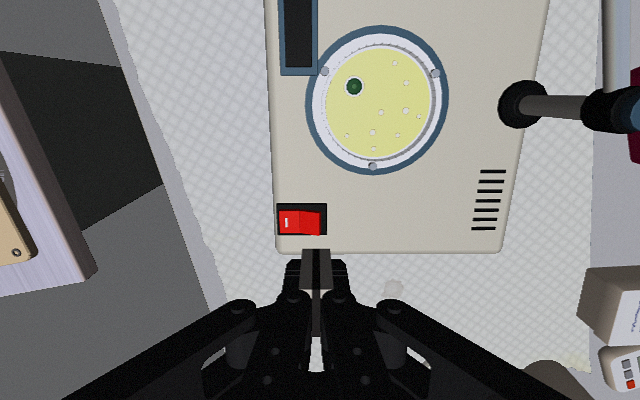

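View pics/t7.png

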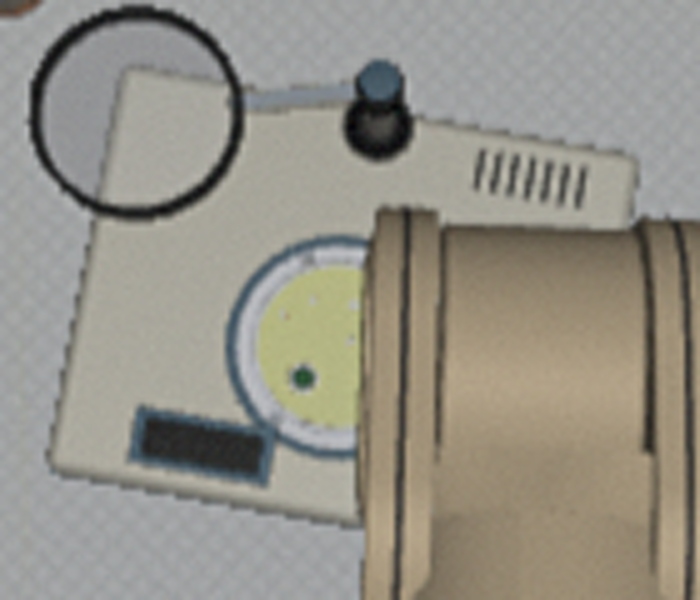

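View pics/s7.png

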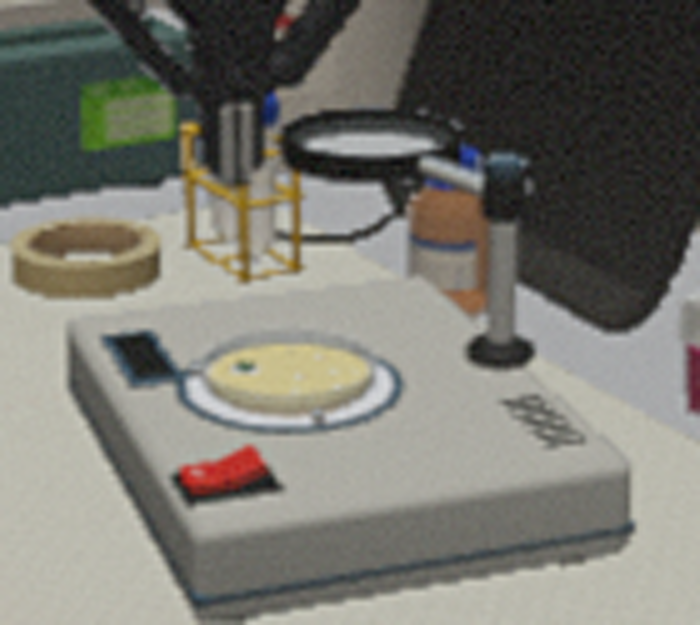

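The lens is at the far left, the switch is on and the dish hasn't moved. Now I'll locate the mould in all three views.

```bash
python3 - <<'E'
from h import *
D={n:np.load(n+"7.npy",allow_pickle=True).item() for n in "stw"}
R=[]
for n,(u0,v0),k in(("s",(289,223),7),("t",(310.6,205.4),7),("w",(354,86),14)):
    d=D[n];p=d["pixels"].astype(float);u0,v0=int(u0),int(v0)
    q=p[v0-k:v0+k+1,u0-k:u0+k+1]; w=np.clip(130-q[...,0],0,None)
    if n=="s": w[:3]=0;w[-3:]=0
    vv,uu=np.mgrid[v0-k:v0+k+1,u0-k:u0+k+1]; u=(w*uu).sum()/w.sum();v=(w*vv).sum()/w.sum()
    R.append(ray(d,u,v)); print(n,round(u,1),round(v,1),[onz(d,u,v,z)[:2].round(4).tolist() for z in(.067,.070,.0755)])
A=0;b=0
for o,r in R:
    r=r/np.linalg.norm(r);M=np.eye(3)-np.outer(r,r);A=A+M;b=b+M@o
print("tri",np.linalg.solve(A,b).round(4))
# stage ring / dish in wrist view
d=D["w"];h=cv2.cvtColor(d["pixels"],cv2.COLOR_RGB2HSV).astype(int)
m=(h[...,0]>95)&(h[...,0]<115)&(h[...,1]>70)&(h[...,2]>60)&(h[...,2]<180); 
m[:, :300]=0;m[:,455:]=0;m[180:]=0;m[:75,:322]=0
pts=np.argwhere(m)[:,::-1].astype(np.float32); P=np.array([onz(d,*p,.06)[:2] for p in pts])
print("ring",len(P)); (c,ax,a)=cv2.fitEllipse((P*1000).astype(np.float32)); print(c,ax)
ag=(h[...,0]>20)&(h[...,0]<38)&(h[...,1]>45)&(h[...,2]>120); ag[:30]=0;ag[180:]=0;ag[:,:310]=0;ag[:,445:]=0
cs=max(cv2.findContours(ag.astype(np.uint8),0,2)[0],key=cv2.contourArea)
for z in(.066,.069): 
    P=np.array([onz(d,*p,z)[:2]*1000 for p in cs[:,0].astype(float)],np.float32); print("agar",z,cv2.fitEllipse(P)[:2])
stops=[(324,72),(435,73),(373,166)]
P=np.array([onz(d,*p,.067)[:2] for p in stops]); B=np.c_[2*P,np.ones(3)]; x=np.linalg.solve(B,(P**2).sum(1)); print("stops centre",x[:2].round(4))
print("tip proj",proj(d,env.observe()["position"]))
E
```

```text
s 287.8 222.7 [[0.493, -0.0003], [0.4897, -0.0067], [0.4837, -0.0183]]
t 310.2 205.1 [[0.4949, -0.0004], [0.4946, -0.0004], [0.4941, -0.0006]]
w 354.0 85.9 [[0.4941, -0.0043], [0.4938, -0.0043], [0.4931, -0.0043]]
tri [ 0.4937 -0.002   0.0677]
ring 2765
(510.5761413574219, -22.48487663269043) (112.42958068847656, 112.51789855957031)
agar 0.066 ((510.0964050292969, -22.165874481201172), (82.5376968383789, 82.59676361083984))
agar 0.069 ((509.58294677734375, -21.962448120117188), (81.62862396240234, 81.68704986572266))
stops centre [ 0.5102 -0.0224]
tip proj [316.04697606 264.21599972]
```

```bash
python3 - <<'E'
from h import *
d=np.load("w7.npy",allow_pickle=True).item()
p=env.observe()["position"]; X=np.array([.198,.98,0])
for k in(-.011,0,.011): print(k,proj(d,p+k*X))
g=d["pixels"][235:275,316].sum(1); print(g.tolist()); 
crop(d,270,210,370,320,6,"pics/w7z.png")
t=np.load("t7.npy",allow_pickle=True).item()
# top: lens centre now & ring
for n,uv,z in(("lens",(137/5+250,112/5+130),.15),("ring",(339/5+250,347/5+130),.06)): print(n,onz(t,*uv,z).round(4))
c=onz(t,137/5+250,112/5+130,.15)[:2]-[.6245,-.0415]; print("angle",np.radians(169.35)-np.arctan2(c[1],c[0]))
E
```

```text
-0.011 [316.01708241 283.49865855]
0 [316.04697606 264.21599972]
0.011 [316.07817947 244.08849579]
[388, 573, 581, 557, 553, 565, 553, 561, 559, 565, 557, 564, 570, 433, 17, 18, 38, 30, 31, 1, 25, 31, 9, 18, 28, 4, 16, 30, 14, 17, 45, 43, 7, 22, 10, 33, 30, 30, 10, 36]
lens [0.6161 0.0747 0.15  ]
ring [ 0.51   -0.0201  0.06  ]
angle 1.312535866182836
```

View pics/w7z.png

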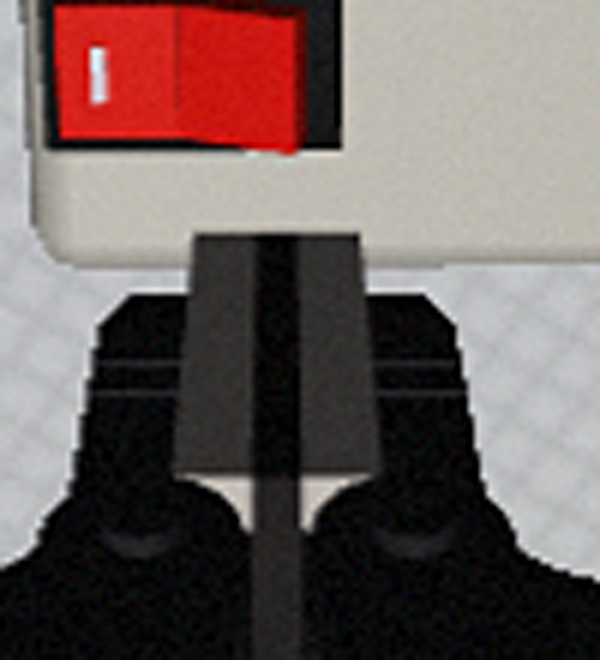

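Emit:
step_arm(series=[255,30,10,0,0,0,0,255,30,10,0,0,0,0,255,29,9,0,0,0,0,255,0,0,30,0,0,0,255,0,0,30,0,0,0,255,0,0,20,0,0,0,255,0,0,10,0,0,0,255,0,0,0,0,0,0,255,0,0,0,0,0,0])

```text
clock: 7.95
position: [0.4941, -0.0019, 0.1063]
tool_rot: [0.0, 0.774, 0.633, -0.001]
force: [0.1, 0.0, 0.5]
opening: -0.0
```

```bash
python3 - <<'E'
from h import *
for n in ("side","top","wrist"):
    d=env.get_image(n); np.save(n[0]+"8.npy",d,allow_pickle=True)
    if n=="wrist": cv2.imwrite("pics/w8.png",d["pixels"][:,:,::-1])
    if n=="top": crop(d,250,130,390,250,5,"pics/t8.png")
    if n=="side": crop(d,260,160,350,250,7,"pics/s8.png")
    p=env.observe()["position"]; print(n,proj(d,p),proj(d,[.4945,-.0015,.067]))
print(p)
E
```

```text
side [288.38741369 208.3764359 ] [288.51601679 222.75399101]
top [310.32818951 203.54911684] [310.6501312  205.23077129]
wrist [316.17719377 264.48739408] [315.17215651 231.11563655]
[ 0.49492763 -0.00179883  0.10752965]
```

View pics/w8.png

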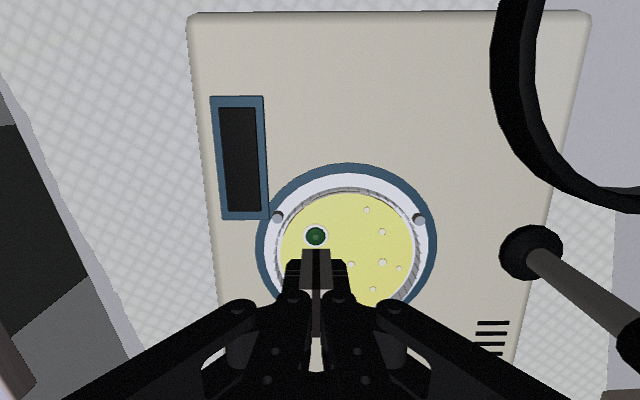

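View pics/s8.png

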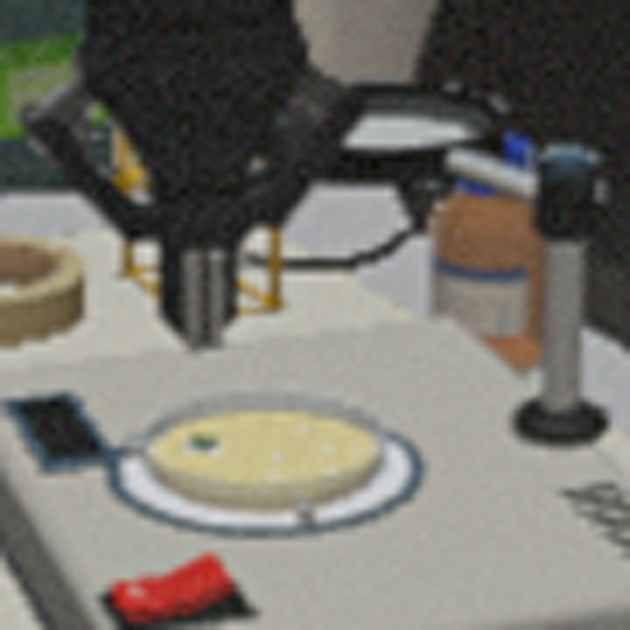

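In the wrist view the mould at (316,236) is in line with the fingertip; in the side view both sit in the same column. I'll descend to about 15 mm above the lid and hold.

Emit:
step_arm(series=[255,0,0,8,0,0,0,255,0,0,5,0,0,0,255,0,0,3,0,0,0,255,0,0,0,0,0,0,255,0,0,0,0,0,0,255,0,0,0,0,0,0,255,0,0,0,0,0,0,255,0,0,0,0,0,0,255,0,0,0,0,0,0,255,0,0,0,0,0,0,255,0,0,0,0,0,0,255,0,0,0,0,0,0])

```text
clock: 9.1
position: [0.494, -0.0019, 0.0903]
tool_rot: [-0.0, 0.774, 0.633, 0.0]
force: [-0.6, -0.1, 0.0]
opening: -0.001
```

```bash
python3 - <<'E'
from h import *
for n in ("side","wrist","top"):
    d=env.get_image(n)
    if n=="wrist": crop(d,240,150,440,300,4,"pics/w9.png")
    if n=="side": crop(d,240,160,350,250,7,"pics/s9.png")
    if n=="top": cv2.imwrite("pics/t9.png",d["pixels"][:,:,::-1])
print([env.observe()[k] for k in("position","force","clock")])
E
```

```text
[array([ 0.49402675, -0.001886  ,  0.0903025 ]), array([ 0.22615473, -0.11497881, -1.0526236 ]), 9.25]
```

View pics/w9.png

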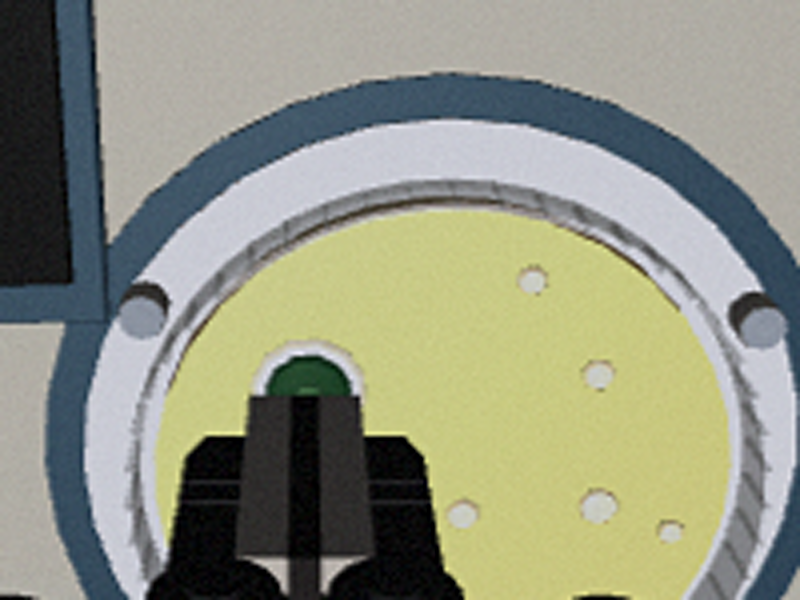

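View pics/s9.png

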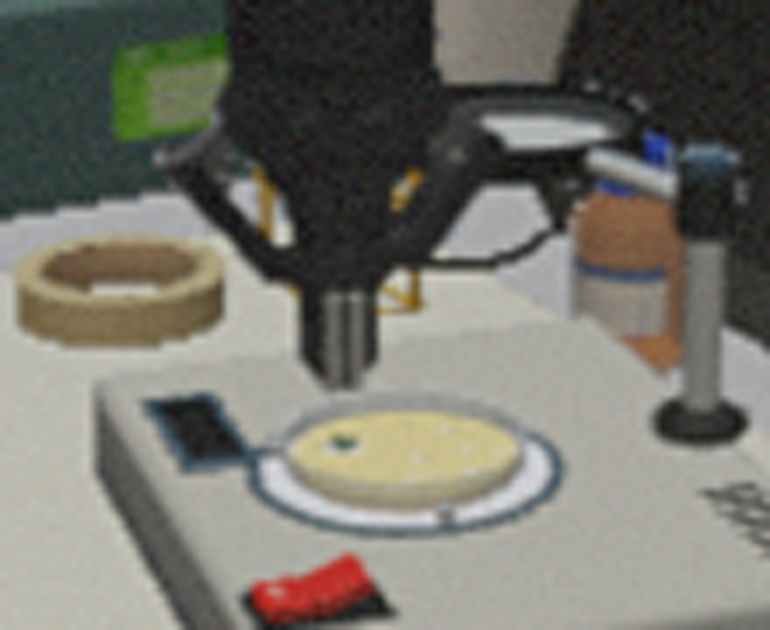

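View pics/t9.png

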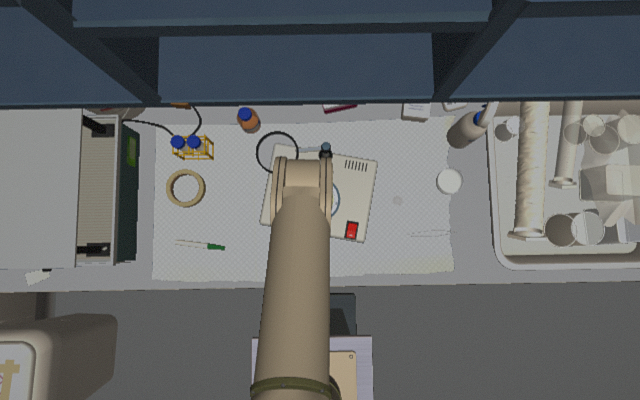

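Everything lines up, but the wrist view suggests the tip is about 1 mm short in tool y. I'll nudge it 1 mm and hold for more than 3 s.

Emit:
step_arm(series=[255,0,1,0,0,0,0,255,0,0,0,0,0,0,255,0,0,0,0,0,0,255,0,0,0,0,0,0,255,0,0,0,0,0,0,255,0,0,0,0,0,0,255,0,0,0,0,0,0,255,0,0,0,0,0,0,255,0,0,0,0,0,0,255,0,0,0,0,0,0,255,0,0,0,0,0,0,255,0,0,0,0,0,0,255,0,0,0,0,0,0,255,0,0,0,0,0,0,255,0,0,0,0,0,0,255,0,0,0,0,0,0,255,0,0,0,0,0,0,255,0,0,0,0,0,0,255,0,0,0,0,0,0,255,0,0,0,0,0,0])

```text
clock: 10.92
position: [0.495, -0.0021, 0.0903]
tool_rot: [-0.0, 0.774, 0.633, 0.0]
force: [-0.6, -0.6, 0.4]
opening: 0.0
```

Emit:
step_arm(series=[255,0,0,0,0,0,0,255,0,0,0,0,0,0,255,0,0,0,0,0,0,255,0,0,0,0,0,0,255,0,0,0,0,0,0,255,0,0,0,0,0,0,255,0,0,0,0,0,0,255,0,0,0,0,0,0,255,0,0,0,0,0,0,255,0,0,0,0,0,0,255,0,0,0,0,0,0,255,0,0,0,0,0,0,255,0,0,0,0,0,0,255,0,0,0,0,0,0,255,0,0,0,0,0,0,255,0,0,0,0,0,0,255,0,0,0,0,0,0,255,0,0,0,0,0,0,255,0,0,0,0,0,0,255,0,0,0,0,0,0])

```text
clock: 12.58
position: [0.495, -0.0021, 0.0903]
tool_rot: [-0.0, 0.774, 0.633, 0.0]
force: [0.2, 0.3, -0.1]
opening: -0.004
```

```bash
python3 - <<'E'
from h import *
s=env.observe(); print(s["position"],s["force"],abs(s["qd"]).max(),s["clock"])
print(env.close_job())
E
```

```text
[ 0.49499402 -0.00206869  0.09029304] [ 0.2449715   0.25776703 -0.13628778] 0.0009262790174895538 12.5833
the job is handed in; nothing more can be done
None
```

I turned the lamp switch on, swung the magnifier clear of the dish, and handed the job in at 12.6 s with the shut fingertips still pointing at the mould colony.

- **Switch:** I pressed it down to its stop, where the force read about 13 N. Later pictures show the robot-side half level and the far half raised, so it stayed on.
- **Magnifier:** It now stands at about 1.31 rad by the top view, past the 0.85 needed and short of the 1.5 stop.
- **Pointing:** The tip is at (0.495, -0.002, 0.090) m, about 15 mm above the lid. It held still for over 3 s, with no contact force beyond sensor noise.
- **Rest of the bench:** In the last pictures the dish is still between its stops. The marker, spare dishes and forceps look unmoved.

**Where the checks disagreed:** the top and wrist cameras placed the mould about 4 mm apart in y. The wrist camera showed the fingertip about 2.4 mm off in the same direction, so I aimed at the combined three-camera position. That leaves an estimated error of 1–2 mm. I did not take another picture after the final 1 mm nudge.

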